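# Third hand at the optical bench

### The arm

A 6-joint arm with a two-finger parallel gripper is mounted at the origin on the work surface. World frame = base frame: x ahead of the robot, y to its left, z up, the work surface at z = 0. Lengths are in m, angles in rad, forces in N, time in s.
With the tool pointing down it reaches from about 0.35 to 0.975 m from the base axis. Payload 4.9 kg.
Tool frame: the origin (TCP) lies at the centre of the arm's flange, where the gripper is bolted on; the fingertips stand 173 mm ahead of it and the grasp point (between the pads) lies 155 mm ahead of it; z points along the fingers, y is the line along which they close (so a half turn about z gives the same grasp; the last joint's range is limited). The gripper opens to 85 mm and grips with 20 to 120 N. Pads are 22 mm wide; open, the fingers measure 114 mm over their backs; the gripper's body (76 mm by 85 mm) begins 54 mm behind the grasp point. The pads swing forward as they close: fully open they stand 13 mm farther back than shut.
Start: joints at [1.115, 0.053, 1.613, -0, 1.476, -0.119], TCP at [0.207, 0.59, 0.405] pointing down, gripper open.
Joint ranges: [-3.01, 3.01], [-1.01, 2.22], [0.06, 2.58], [-1.02, 4.17], [0.09, 2.62], [-3.14, 3.14]. Speed limits (rad/s): [2.57, 2.57, 3.14, 3.14, 3.14, 3.14].

### API

Orientations are given as a unit quaternion [w, x, y, z].
In Python, from bench import observe, grab_frame, job_done, search_frame gives the robot as it stands.
- The arm moves only by the tool send_rows, never from a script. Its argument "rows" is a list of rows, each an object with "fingers": the finger opening in m, from 0 to 0.0854; "dp": the shift along the tool's x, y, z in m, a list of three; "spin": the turn about the tool's z in rad. A call has exactly 10 rows; each row is the pose to reach, as a shift and turn from the pose commanded when the call began, along the tool's axes at that moment; what a row does not reach only later rows make up. A row lasts 1/10 s, in which the tool goes at most 50 mm and 8.59 degrees, less where a joint would pass 70% of its speed; a pose out of reach is approached as far as the arm can. A call with a gripper value outside its range is refused whole. The fingers move at their own pace and stop on an object; "squeeze" is the grip in N (left out, the last holds). Time passes only in rows, so rows that repeat a pose let the fingers close, or fill a call up. It gives the time, the measured TCP pose, the force, the opening and the grip force at its end, in the units of the state.
- observe(): the state, without advancing time (a new reading comes with each control period).
- grab_frame(name): name is "scene" or "top" or "wrist"; returns a dict with "pixels" (480x640x3 uint8, red, green, blue), "fov_y" (degrees; the focal length in pixels is half the picture's height over the tangent of half this angle, whatever the lens; pixels are square), "cx", "cy" (the principal point, pixels), "distortion" ([k1, k2, p1, p2, k3] as OpenCV has them; the pictures are not rectified), "R" (3x3) and "t" (3): a world point X has camera coordinates R X + t. Camera axes: x right, y down, z forward; pixel columns grow to the right and rows downward; lengths in m; the calibration is good to about 2 mm. A picture is of the moment at which its call begins. There is no depth.
- job_done(): hands the job in; it is judged then, once.
Trained networks look in a picture, given as the dict that the camera call returned (one of the last four; its "shot" number tells which), for a name from the list of things; names that differ only in an ending like _2 or _b are one class to them, and where a whole thing is asked for, a point or a joint stands for the part that bears it (a point fixed in the world has none). Each returns a list of dicts, best first, with "confidence" (0 to 1); they miss things now and then, are a little off and sometimes report something else, mostly with a low value. They report only what shows in the picture. A call takes as long as a camera call. They do not tell look-alikes from the thing itself.
- search_frame(picture, target): "point" ([column, row] in pixels, amid what is visible of it).
The state is a dict: "t": time; "q": joint angles; "qvel": joint speeds; "joint_efforts": joint torques, N m; "tool_pos": TCP position; "tool_rot": TCP orientation; "contact_force": force on the tool from outside, world axes, zero at the start; "wrist_torque": the same for the moment, N m; "opening": opening from 0.0 (shut) to 1.0 (fully open); "gripper_force": force on a finger pad.
Only numpy, scipy, OpenCV 4.12 (cv2) and the standard library are available. Lean on these libraries where they do the work, as an engineer would, in place of code of your own. Each camera call takes 0.05 s, during which the arm holds its last target. There are 200 camera calls.

### The job

Be my third hand at the optical bench: pick up the rail carrier with the upright round sleeve, lower it gently astride the rail a few centimetres short of the stop block, with its clamp screw on the far side where I can reach it, then slide it gently up against the stop. Keep it sitting flat on the rail and pressed against the stop with a steady push of about 10 newtons so that I can tighten the screw, and finish like that, still holding and pushing. Leave everything else where it is.

Things in the scene. Friction and masses are not known exactly. Their poses are not given: they have to be found in the camera images.
- carrier: The loose rail carrier, about 0.45 kg, the only one with an upright round steel sleeve. Aluminium saddle 80 mm long (x), 69 wide (y), 30 tall; under each long side a skirt 15 mm deep, 54 mm apart inside; sleeve in the middle of its top; 115 mm tall in all. Origin: centre of its underside, level with the skirts' lower edges; z up. Its flat +x end is to meet the stop
- carrier_sleeve (a point): Centre of the carrier's round sleeve (26 mm in diameter, 70 mm tall), half-way up, on its axis, 80 mm above the carrier's underside; axes as the carrier. A small thumbscrew, 10 mm wide, stands 13 mm out of the sleeve's -x side near its top, so the sleeve is best gripped across y
- carrier_nose (a point): Middle of the carrier's +x end, at the level of the saddle's underside (which rests on the rail): 40 mm ahead of the sleeve's axis, 65 mm below the sleeve's centre, 15 mm above the skirts' lower edges; axes as the carrier
- carrier_screw (a point): The carrier's clamp screw: centre of the outer face of the black knob, 18 mm across, on the carrier's -y side; it stands 20 mm out of that side, 29 mm above the carrier's underside
- rail: Fixed optical bench: straight aluminium rail 50 mm wide, flat top 45 mm above the bench, 4 mm bevels along the top edges. Origin on the bench under the stop's face, on the centre line; x runs along the rail to the stop, -y is the far side (away from the robot), z up. Free from x = -380 to 0 mm; a white screen 205 mm tall stands at x = -420. The carrier has smooth glides: it drags with 1 to 2 N, more if borne down on
- stop: The rigid fixed steel stop block across the rail, 24 mm long, 69 wide, 38 tall above the rail's top. Its flat face at the rail's x = 0 looks to -x. Origin and axes as the rail. Behind it, from the rail's x = +92 to +217 mm, is a dark lamp housing, 195 mm tall above the bench, 85 mm wide
- stop_face (a point): Middle of the foot of the stop block's face, on the rail's top and centre line, 45 mm above the bench; axes as the rail. When the carrier is home its nose point lies here with the same axes; there are 2 mm of sideways play either way
- plain_carrier: Bystander: low aluminium rail carrier without a sleeve, 60 x 69 x 45 mm, origin at the centre of its underside; leave it alone
- lens_stand: Bystander: round 98 mm lens in a black ring on a post and a small carrier, 192 mm tall in all, origin at the centre of its underside; leave it alone
- beaker: Bystander: empty glass beaker, 70 mm across, 95 mm tall, origin at the centre of its underside; leave it alone
- goggles: Bystander: clear safety goggles with orange frame, 160 x 105 x 55 mm, standing open, origin on the bench under the bridge; leave it alone
- tape: Bystander: roll of white tape lying flat, 84 mm across, 19 mm tall, origin at the centre of its underside; leave it alone
Things that resemble listed ones, but are neither listed nor needed, are in the scene too. Leave any purple or turquoise look-alike of the carrier alone.

How it is judged:
On the way, in this order (a step that is already met when the one before it is completed fails the run):
1. the carrier sits flat astride the rail, 1 to 25 cm short of the stop, its clamp screw on the far side (y of carrier_nose in the frame of stop_face between -0.0045 and 0.0045 m and z of carrier_nose in the frame of stop_face between -0.003 and 0.003 m and y of carrier_screw in the frame of stop_face below -0.03 m and angle between the z axis of carrier_nose and the z axis of stop_face, either way round below 0.04 rad and angle between the x axis of carrier_nose and the x axis of stop_face, either way round below 0.08 rad and x of carrier_nose in the frame of stop_face between -0.25 and -0.01 m), for 0.2 s.
2. the carrier, flat on the rail, is pressed against the stop with 4 to 16 N for a second (y of carrier_nose in the frame of stop_face between -0.0045 and 0.0045 m and z of carrier_nose in the frame of stop_face between -0.003 and 0.003 m and y of carrier_screw in the frame of stop_face below -0.03 m and angle between the z axis of carrier_nose and the z axis of stop_face, either way round below 0.04 rad and angle between the x axis of carrier_nose and the x axis of stop_face, either way round below 0.08 rad and x of carrier_nose in the frame of stop_face between -0.003 and 0.003 m and contact force between carrier and stop between 4 and 16 N and contact force between any of the fingers, the arm and carrier above 2 N), for 1 s.
At the end, for the whole second after the job is handed in: The robot still holds or pushes the carrier, which is at rest, flat astride the rail (within 3 mm in height, 0.04 rad of tilt), clamp screw on the far side, its end within 3 mm of the stop's face and pressed against the stop with a steady 4 to 16 N throughout the last second (all of step 2 and linear speed of carrier below 0.005 m/s); the arm keeps its last pose, push and grip.
It fails at once if the carrier is rammed into the stop (over 40 N) (contact force between carrier and stop above 40 N).
It fails at once if the carrier is dropped or banged onto the rail (over 60 N) (contact force between carrier and rail above 60 N).
It fails at once if something else is moved by more than 2 cm (distance of any of plain_carrier, lens_stand, beaker, goggles, tape from where it was at the start of the episode above 0.02 m).
It also fails if it takes over 64 s, if anything falls off the work surface, if the arm or the gripper's body presses on something with over 40 N, if the wrist force passes 120 N, or if a joint passes its speed limit or range.

## Working session

There is one attempt and no reset: what is moved stays moved. The work goes in short steps, Python scripts to look and compute and a tool call to move; the robot and the scene stay as the last step left them, time stands still between calls to the robot, and variables do not carry over. Pictures are saved under pics/ and viewed, at most 10 in all, crops included, and the job is handed in when it is done.

Besides the shell and the picture viewer there is one more tool, called after "Request:" by a JSON object that holds its "fn" and its "kwargs", one argument or row to a line. send_rows: Moves the arm, as the interface text tells. Its arguments: {"type":"object","properties":{"rows":{"type":"array"},"squeeze":{"type":"number"}},"required":["rows"]}

```bash
mkdir -p pics
cat > h.py <<'E'
import numpy as np, cv2
from bench import *
from scipy.spatial.transform import Rotation as Rn
def K(f):
    F=240/np.tan(np.radians(f['fov_y'])/2); return np.array([[F,0,f['cx']],[0,F,f['cy']],[0,0,1.]])
def ray(f,p):
    u=cv2.undistortPoints(np.array([[p]],float),K(f),np.array(f['distortion'],float)).ravel()
    R=np.array(f['R']);t=np.array(f['t']); return -R.T@t, R.T@np.array([u[0],u[1],1.])
def at_z(f,p,z):
    c,d=ray(f,p); return c+d*(z-c[2])/d[2]
def tri(l):
    A=np.zeros((3,3));b=np.zeros(3)
    for f,p in l:
        c,d=ray(f,p);d=d/np.linalg.norm(d);M=np.eye(3)-np.outer(d,d);A+=M;b+=M@c
    return np.linalg.solve(A,b)
def proj(f,X):
    return cv2.projectPoints(np.array(X,float).reshape(-1,1,3),cv2.Rodrigues(np.array(f['R'],float))[0],np.array(f['t'],float),K(f),np.array(f['distortion'],float))[0].reshape(-1,2)
def save(f,n): cv2.imwrite('pics/'+n,f['pixels'][:,:,::-1])
E
python3 - <<'E'
from h import *
s=observe();print({k:np.round(v,3) for k,v in s.items()})
for n in ['scene','top']:
    f=grab_frame(n);save(f,n+'0.png');print(n,np.round(-np.array(f['R']).T@f['t'],3),f['fov_y'])
    for t in ['carrier','carrier_sleeve','carrier_nose','carrier_screw','rail','stop','plain_carrier','lens_stand','stop_face']:
        try: print(t,[(np.round(d['point']).tolist(),round(d['confidence'],2)) for d in search_frame(f,t)])
        except Exception as e: print(t,e)
E
```

```text
{'t': np.float64(0.0), 'q': array([ 1.115,  0.053,  1.614,  0.   ,  1.476, -0.119]), 'qvel': array([ 0.001, -0.001,  0.001, -0.   ,  0.   ,  0.002]), 'joint_efforts': array([ 0.0000e+00, -3.9369e+01, -3.7017e+01, -0.0000e+00,  7.0000e-03,
       -0.0000e+00]), 'tool_pos': array([0.206, 0.59 , 0.403]), 'tool_rot': array([-0.   ,  0.168,  0.986, -0.001]), 'contact_force': array([0.412, 0.174, 0.777]), 'wrist_torque': array([-0.042, -0.03 ,  0.014]), 'gripper_force': np.float64(0.0), 'opening': np.float64(1.004)}
scene [ 0.792 -0.573  0.892] 55.509474468147786
carrier [([255.0, 311.0], 0.88), ([236.0, 463.0], 0.69), ([250.0, 246.0], 0.61)]
carrier_sleeve [([249.0, 242.0], 0.88), ([252.0, 311.0], 0.69), ([239.0, 461.0], 0.59)]
carrier_nose [([252.0, 312.0], 0.95), ([250.0, 243.0], 0.87), ([238.0, 466.0], 0.84)]
carrier_screw [([249.0, 242.0], 0.95), ([238.0, 465.0], 0.91), ([251.0, 312.0], 0.68)]
rail [([398.0, 294.0], 0.96)]
stop [([411.0, 218.0], 0.72)]
plain_carrier [([194.0, 406.0], 0.77)]
lens_stand [([345.0, 138.0], 0.84), ([194.0, 406.0], 0.71)]
stop_face [([398.0, 290.0], 0.9), ([196.0, 407.0], 0.53)]
top [ 0.304 -0.067  1.552] 49.4190559375471
carrier [([470.0, 228.0], 0.83), ([378.0, 266.0], 0.75), ([328.0, 304.0], 0.7)]
carrier_sleeve [([379.0, 270.0], 0.94), ([472.0, 225.0], 0.77), ([331.0, 302.0], 0.72)]
carrier_nose [([374.0, 269.0], 0.9), ([332.0, 305.0], 0.72), ([471.0, 224.0], 0.67)]
carrier_screw [([377.0, 271.0], 0.77), ([471.0, 225.0], 0.73), ([329.0, 304.0], 0.72)]
rail [([281.0, 188.0], 0.9), ([256.0, 190.0], 0.37)]
stop [([253.0, 192.0], 0.8)]
plain_carrier [([452.0, 273.0], 0.85), ([380.0, 269.0], 0.6)]
lens_stand [([203.0, 268.0], 0.64)]
stop_face [([277.0, 189.0], 0.85)]
```

View pics/scene0.png

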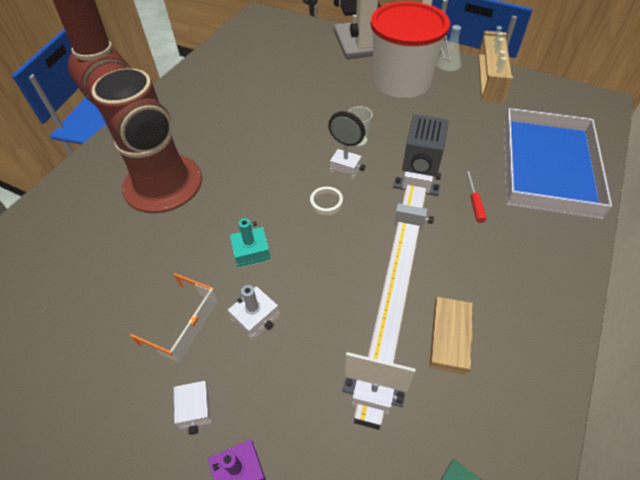

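View pics/top0.png

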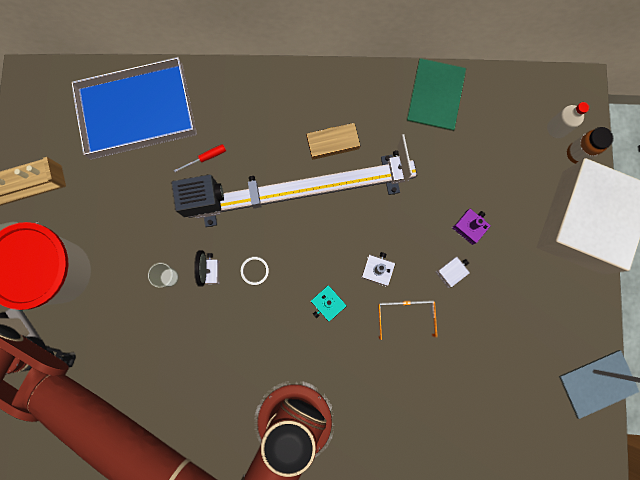

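Scene: the silver sleeved carrier is at scene (252,311) / top (379,268). Look-alikes: turquoise at top (328,303), purple at top (471,226), plain one without sleeve at top (454,271). The stop is at top (254,190) and the lamp at (195,195). I choose the silver one and check it in a close crop.

Run:
```python
from h import *
a=grab_frame('scene');b=grab_frame('top')
import pickle;pickle.dump((a,b),open('f.pkl','wb'))
A=cv2.resize(a['pixels'][275:345,215:285],(400,400),interpolation=cv2.INTER_CUBIC)
B=cv2.resize(b['pixels'][245:295,355:405],(400,400),interpolation=cv2.INTER_CUBIC)
C=cv2.resize(a['pixels'][165:240,380:455],(400,200*2),interpolation=cv2.INTER_CUBIC)[:200]
C=cv2.resize(a['pixels'][170:230,380:460],(267,200),interpolation=cv2.INTER_CUBIC)
D=cv2.resize(b['pixels'][165:225,215:375],(533,200),interpolation=cv2.INTER_CUBIC)
im=np.vstack([np.hstack([A,B]),np.hstack([C,D])])
cv2.imwrite('pics/c1.png',im[:,:,::-1])
for p,z in [((379,268),.115),((254,190),.083),((400,180),.045),((220,203),.045)]: print(p,at_z(b,p,z).round(3))
print(tri([(a,(249,290)),(b,(380,269))]))
```

```text
(379, 268) [ 0.44  -0.231  0.115]
(254, 190) [0.662 0.127 0.083]
(400, 180) [ 0.71  -0.3    0.045]
(220, 203) [0.63  0.231 0.045]
[ 0.43989065 -0.2318588   0.10812376]
```

View pics/c1.png

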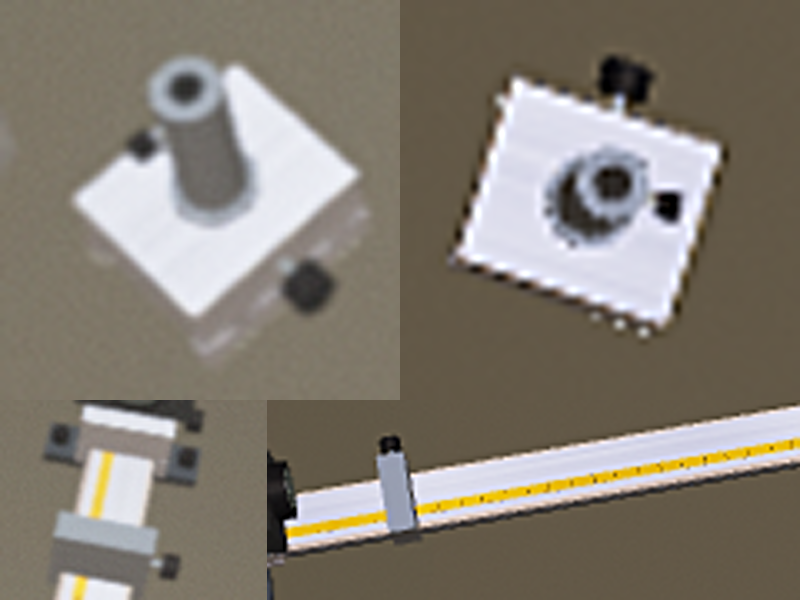

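The crop confirms it: silver saddle, steel sleeve, clamp knob at top (433,254)→ upper (world +x) side, thumbscrew to the right (−y world). The stop's face is at about top (257,190). Now the poses.

Run:
```python
from h import *
import pickle;a,b=pickle.load(open('f.pkl','rb'))
g=lambda u,v:(355+(u-400)/8-.5+.06,245+v/8-.5+.06)
C=np.array([at_z(b,g(*p),.045) for p in [(516,78),(722,148),(666,326),(456,258)]])
print('center',C.mean(0).round(4),'sides',[round(np.linalg.norm(C[i]-C[(i+1)%4]),4) for i in range(4)])
d=(C[0]-C[1]+C[3]-C[2])[:2];print('yaw',np.degrees(np.arctan2(d[1],d[0])))
ga=lambda u,v:(215+u*70/400-.4,275+v*70/400-.4)
print('sleeve top tri',tri([(a,ga(187,88)),(b,g(613,184))]).round(4),at_z(b,g(613,184),.115).round(4))
# corners in scene
A=[at_z(a,ga(*p),.045) for p in [(357,173),(193,317),(75,200),(235,67)]]
print('scene center',np.mean(A,0).round(4)); d=(A[0]-A[1]+A[3]-A[2])[:2]; print('yaw',np.degrees(np.arctan2(d[1],d[0])))
print(np.round(A,3))
# rail: white/yellow mask in top, segment between stop and screen
im=b['pixels'].astype(int); 
pts_u=[];pts_l=[]
G=im.sum(2)
for c in range(265,380,5):
    ce=int(188-(c-265)*22/135*1.0)
    col=G[ce-20:ce+21,c]; 
    m=np.where(col>450)[0]
    if len(m): pts_u.append((c,ce-20+m[0]-.5)); pts_l.append((c,ce-20+m[-1]+.5))
for P in (pts_u,pts_l):
    W=np.array([at_z(b,p,.043)[:2] for p in P]); k=np.polyfit(W[:,1],W[:,0],1); print('edge x=',k,'res',np.std(W[:,0]-np.polyval(k,W[:,1])),np.degrees(np.arctan2(1,k[0])))
h=lambda u,v:(215+(u-267)/3.331-.35,165+(v-400)/3.333-.35)
print('stop top edge',[at_z(b,h(*p),.083).round(4) for p in [(405,452),(415,527),(377,453),(388,530)]])
s=observe();R=Rn.from_quat(np.r_[s['tool_rot'][1:],s['tool_rot'][0]]).as_matrix();print(R.round(3))
```

```text
center [ 0.4408 -0.2367  0.045 ] sides [np.float64(0.0789), np.float64(0.0681), np.float64(0.0796), np.float64(0.0693)]
yaw 72.54358804603054
sleeve top tri [ 0.4418 -0.2355  0.1161] [ 0.4409 -0.2367  0.115 ]
scene center [ 0.4428 -0.2348  0.045 ]
yaw 72.59007252669728
[[ 0.487 -0.207  0.045]
 [ 0.463 -0.283  0.045]
 [ 0.399 -0.262  0.045]
 [ 0.422 -0.188  0.045]]
edge x= [-0.19624851  0.70695774] res 0.0010464095955891291 101.10310656318835
edge x= [-0.19844134  0.65612081] res 0.0009045870978651909 101.22403718294451
stop top edge [array([0.6911, 0.1222, 0.083 ]), array([0.6247, 0.1112, 0.083 ]), array([0.6898, 0.1466, 0.083 ]), array([0.6217, 0.1345, 0.083 ])]
[[-0.944  0.33  -0.   ]
 [ 0.33   0.944 -0.   ]
 [-0.    -0.    -1.   ]]
```

Request:
{"fn": "send_rows", "kwargs": {
  "rows": [
    {"fingers":0.085,"dp":[-0.036,-0.029,0],"spin":0.08},
    {"fingers":0.085,"dp":[-0.072,-0.058,0],"spin":0.16},
    {"fingers":0.085,"dp":[-0.108,-0.087,0],"spin":0.24},
    {"fingers":0.085,"dp":[-0.144,-0.116,0],"spin":0.32},
    {"fingers":0.085,"dp":[-0.18,-0.145,0],"spin":0.4},
    {"fingers":0.085,"dp":[-0.216,-0.174,0],"spin":0.48},
    {"fingers":0.085,"dp":[-0.252,-0.203,0],"spin":0.56},
    {"fingers":0.085,"dp":[-0.288,-0.232,0],"spin":0.64},
    {"fingers":0.085,"dp":[-0.324,-0.261,0],"spin":0.72},
    {"fingers":0.085,"dp":[-0.36,-0.29,0],"spin":0.8}
  ]
}}

```text
t: 2.1
tool_pos: [0.451, 0.1954, 0.4051]
tool_rot: [0.0, 0.54, 0.842, 0.0]
contact_force: [1.0, 1.3, -0.4]
opening: 0.992
gripper_force: 0.0
```

Request:
{"fn": "send_rows", "kwargs": {
  "rows": [
    {"fingers":0.085,"dp":[-0.043,-0.021,0],"spin":0.082},
    {"fingers":0.085,"dp":[-0.086,-0.042,0],"spin":0.164},
    {"fingers":0.085,"dp":[-0.129,-0.063,0],"spin":0.246},
    {"fingers":0.085,"dp":[-0.172,-0.084,0.01],"spin":0.328},
    {"fingers":0.085,"dp":[-0.215,-0.105,0.02],"spin":0.41},
    {"fingers":0.085,"dp":[-0.258,-0.126,0.03],"spin":0.492},
    {"fingers":0.085,"dp":[-0.301,-0.147,0.04],"spin":0.574},
    {"fingers":0.085,"dp":[-0.344,-0.168,0.05],"spin":0.656},
    {"fingers":0.085,"dp":[-0.375,-0.183,0.05],"spin":0.739},
    {"fingers":0.085,"dp":[-0.387,-0.19,0.05],"spin":0.739}
  ]
}}

```text
t: 3.1
tool_pos: [0.4403, -0.2365, 0.3545]
tool_rot: [-0.0, 0.807, 0.59, -0.0]
contact_force: [-0.7, 0.9, 0.0]
opening: 0.993
gripper_force: 0.0
```

Run:
```python
from h import *
s=observe();R=Rn.from_quat(np.r_[s['tool_rot'][1:],s['tool_rot'][0]]).as_matrix();print(s['tool_pos'].round(4) if hasattr(s['tool_pos'],'round') else s['tool_pos'],'yaw of tool y',np.degrees(np.arctan2(R[1,1],R[0,1])))
f=grab_frame('wrist');save(f,'w1.png')
g=proj(f,[[.4415,-.236,.115],[.4415,-.236,.045]]);print(g)
c,s_=np.cos(np.radians(72.55)),np.sin(np.radians(72.55))
print(proj(f,[[.4415+c*x-s_*y,-.236+s_*x+c*y,.045] for x,y in [(.04,.0345),(.04,-.0345),(-.04,-.0345),(-.04,.0345)]]))
```

```text
[ 0.4403 -0.2365  0.3545] yaw of tool y -17.689903288535337
[[318.43581559 255.87643575]
 [317.62261439 225.81101082]]
[[270.24221039 172.85435153]
 [364.83925899 172.54695653]
 [361.43131544 274.82953522]
 [273.94918809 275.11395617]]
```

View pics/w1.png

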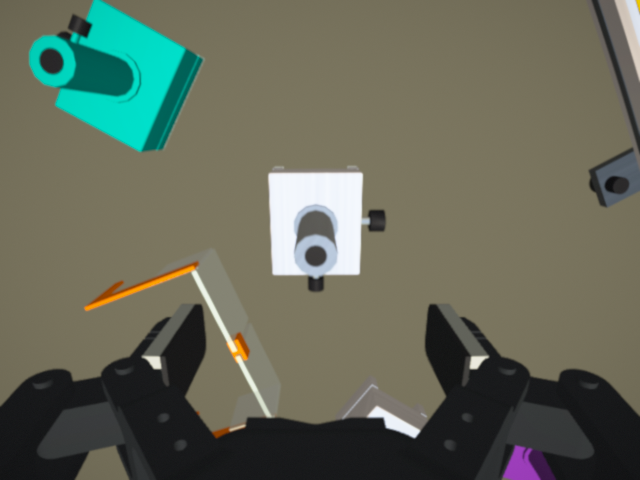

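The wrist view matches the prediction: sleeve top at (316,256), saddle (269..361,172..275), knob to the right (377,220), thumbscrew below (316,284). About 1 mm off. Goggles at left are clear.

Request:
{"fn": "send_rows", "kwargs": {
  "rows": [
    {"fingers":0.085,"dp":[0,-0.001,0.015],"spin":0},
    {"fingers":0.085,"dp":[0,-0.001,0.035],"spin":0},
    {"fingers":0.085,"dp":[0,-0.001,0.055],"spin":0},
    {"fingers":0.085,"dp":[0,-0.001,0.075],"spin":0},
    {"fingers":0.085,"dp":[0,-0.001,0.09],"spin":0},
    {"fingers":0.085,"dp":[0,-0.001,0.102],"spin":0},
    {"fingers":0.085,"dp":[0,-0.001,0.11],"spin":0},
    {"fingers":0.085,"dp":[0,-0.001,0.115],"spin":0},
    {"fingers":0.05,"dp":[0,-0.001,0.115],"spin":0},
    {"fingers":0.035,"dp":[0,-0.001,0.115],"spin":0}
  ],
  "squeeze": 40
}}

```text
t: 4.15
tool_pos: [0.4401, -0.2337, 0.2403]
tool_rot: [0.001, 0.806, 0.591, 0.0]
contact_force: [-0.5, 0.4, 0.4]
opening: 0.684
gripper_force: 0.0
```

Request:
{"fn": "send_rows", "kwargs": {
  "rows": [
    {"fingers":0.03,"dp":[0,0,0],"spin":0},
    {"fingers":0.026,"dp":[0,0,0],"spin":0},
    {"fingers":0.022,"dp":[0,0,0],"spin":0},
    {"fingers":0.018,"dp":[0,0,0],"spin":0},
    {"fingers":0.01,"dp":[0,0,0],"spin":0},
    {"fingers":0.01,"dp":[0,0,0],"spin":0},
    {"fingers":0.01,"dp":[0,0,0],"spin":0},
    {"fingers":0.01,"dp":[0,0,0],"spin":0},
    {"fingers":0.01,"dp":[0,0,0],"spin":0},
    {"fingers":0.01,"dp":[0,0,0],"spin":0}
  ],
  "squeeze": 60
}}

```text
t: 5.15
tool_pos: [0.4402, -0.2338, 0.2405]
tool_rot: [0.001, 0.806, 0.591, 0.0]
contact_force: [1.0, -0.8, 4.9]
opening: 0.287
gripper_force: 58.7
```

Request:
{"fn": "send_rows", "kwargs": {
  "rows": [
    {"fingers":0.01,"dp":[0,0,-0.01],"spin":0},
    {"fingers":0.01,"dp":[0,0,-0.03],"spin":0},
    {"fingers":0.01,"dp":[0,0,-0.055],"spin":0},
    {"fingers":0.01,"dp":[0,0,-0.08],"spin":0},
    {"fingers":0.01,"dp":[0.01,0.005,-0.1],"spin":0},
    {"fingers":0.01,"dp":[0.03,0.014,-0.115],"spin":-0.03},
    {"fingers":0.01,"dp":[0.058,0.027,-0.12],"spin":-0.09},
    {"fingers":0.01,"dp":[0.09,0.042,-0.12],"spin":-0.15},
    {"fingers":0.01,"dp":[0.122,0.057,-0.12],"spin":-0.21},
    {"fingers":0.01,"dp":[0.15,0.07,-0.12],"spin":-0.25}
  ]
}}

```text
t: 6.15
tool_pos: [0.5518, -0.1099, 0.358]
tool_rot: [-0.002, 0.725, 0.688, -0.001]
contact_force: [-0.4, -0.5, -3.4]
opening: 0.292
gripper_force: 59.6
```

Request:
{"fn": "send_rows", "kwargs": {
  "rows": [
    {"fingers":0.01,"dp":[0.02,0.017,0],"spin":-0.04},
    {"fingers":0.01,"dp":[0.042,0.034,0],"spin":-0.08},
    {"fingers":0.01,"dp":[0.065,0.053,0],"spin":-0.12},
    {"fingers":0.01,"dp":[0.088,0.072,0],"spin":-0.16},
    {"fingers":0.01,"dp":[0.108,0.088,0],"spin":-0.2},
    {"fingers":0.01,"dp":[0.124,0.101,0],"spin":-0.23},
    {"fingers":0.01,"dp":[0.135,0.11,0],"spin":-0.249},
    {"fingers":0.01,"dp":[0.142,0.115,0],"spin":-0.249},
    {"fingers":0.01,"dp":[0.144,0.117,0],"spin":-0.249},
    {"fingers":0.01,"dp":[0.144,0.117,0],"spin":-0.249}
  ]
}}

```text
t: 7.15
tool_pos: [0.6762, 0.0257, 0.3593]
tool_rot: [-0.0, 0.635, 0.772, -0.0]
contact_force: [1.1, 0.3, -3.2]
opening: 0.289
gripper_force: 59.5
```

Run:
```python
from h import *
s=observe();R=Rn.from_quat(np.r_[s['tool_rot'][1:],s['tool_rot'][0]]).as_matrix();print(np.round(s['tool_pos'],4),'yaw tool y',np.degrees(np.arctan2(R[1,1],R[0,1])),R[:,2].round(4),np.round(s['contact_force'],1))
import pickle
F={n:grab_frame(n) for n in ('wrist','scene','top')};pickle.dump(F,open('g.pkl','wb'))
w=F['wrist']['pixels'];a=F['scene']['pixels'];b=F['top']['pixels']
A=cv2.resize(a[170:320,330:480],(300,300),interpolation=cv2.INTER_CUBIC)
B=cv2.resize(b[135:235,225:325],(300,300),interpolation=cv2.INTER_CUBIC)
W=cv2.resize(w,(500,375),interpolation=cv2.INTER_AREA)
im=np.zeros((600,800,3),np.uint8);im[:375,:500]=W;im[:300,500:]=A;im[300:,500:]=B
cv2.imwrite('pics/c2.png',im[:,:,::-1])
```

```text
[0.6762 0.0257 0.3593] yaw tool y 11.091287174202241 [-1.e-03 -3.e-04 -1.e+00] [ 1.1  0.3 -3.2]
```

View pics/c2.png

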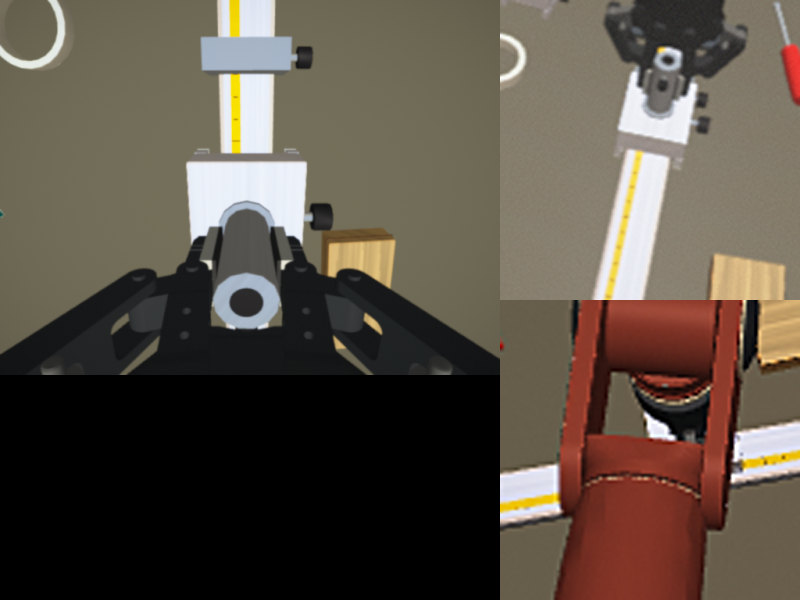

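Wrist view: the carrier hangs straight (saddle front edge at (187..306,162) of the half-scale picture), knob on the right (far) side, rail ahead (219..273), stop (201..292,37..75). I'll measure the lateral offset precisely.

Run:
```python
from h import *
import pickle;F=pickle.load(open('g.pkl','rb'));f=F['wrist']
im=f['pixels'].astype(int);G=im.sum(2)/3.
def edges(r,lo,hi,th):
    m=np.where(G[r,lo:hi]>th)[0]; 
    l,h=lo+m[0],lo+m[-1]
    sub=lambda i,j:i+(th-G[r,i])/(G[r,j]-G[r,i])*(j-i)
    return sub(l-1,l),sub(h+1,h)
L=[];Rr=[]
for r in list(range(5,40,5))+list(range(105,185,5)):
    l,h=edges(r,262,368,150);L.append(at_z(f,(l,r),.043)[:2]);Rr.append(at_z(f,(h,r),.043)[:2])
L=np.array(L);Rr=np.array(Rr)
for P in (L,Rr):
    k=np.polyfit(P[:,1],P[:,0],1);print('edge',k.round(4),np.degrees(np.arctan2(1,k[0])).round(2),'res',np.std(P[:,0]-np.polyval(k,P[:,1])).round(5))
M=(L+Rr)/2;k=np.polyfit(M[:,1],M[:,0],1);print('mid',k,'width',np.linalg.norm(L-Rr,axis=1).mean()*np.cos(k[0]))
C=[]
for r in range(212,270,8):
    l,h=edges(r,232,400,170);C.append((at_z(f,(l,r),.164)[:2],at_z(f,(h,r),.164)[:2],l,h))
for c in C: print(np.round(c[0],4),np.round(c[1],4),round(c[2],1),round(c[3],1),np.linalg.norm(c[0]-c[1]).round(4))
# stop edges: rows at column ~ 300
for c in (275,290,330,350): print(c,G[40:105,c].astype(int)[::3])
for c in (270,310,360):print(c,G[190:215,c].astype(int))
```

```text
edge [-0.1986  0.6547] 101.23 res 4e-05
edge [-0.2027  0.7066] 101.46 res 5e-05
mid [-0.20065712  0.68061405] width 0.04940375184303588
[0.6345 0.0552] [0.7017 0.0684] 237.9 392.2 0.0685
[0.6354 0.0516] [0.7026 0.0649] 238.8 392.2 0.0685
[0.636 0.048] [0.7031 0.0612] 238.9 391.3 0.0684
[0.6368 0.0443] [0.7041 0.0576] 239.7 391.3 0.0685
[0.6374 0.0406] [0.7046 0.0539] 239.9 390.5 0.0685
[0.6383 0.0369] [0.7055 0.0501] 240.7 390.3 0.0685
[0.639 0.033] [0.7061 0.0463] 241.0 389.6 0.0685
[0.6398 0.0292] [0.707  0.0424] 241.7 389.3 0.0684
275 [102 102 119 180 180 180 181 181 181 181 181 182 182 182 182 182 181  91
  90 100 104 104]
290 [236 236 232 180 180 181 181 180 181 181 181 182 181 182 183 183 181  91
 157 239 239 240]
330 [237 238 228 181 181 181 181 181 182 181 182 182 182 183 183 182 174  91
 160 241 241 241]
350 [214 212 204 180 180 180 180 181 181 181 181 181 181 182 182 182 175  91
 121 178 170 172]
270 [106 106 105 106 105 108 111 113 114 115 115 114 115 117 116 122 153 200
 227 237 241 241 242 241 241]
310 [242 241 242 241 238 220 161 121 114 115 116 115 114 113 113 123 157 205
 230 238 242 243 243 243 243]
360 [106 105 105 106 107 108 111 113 113 113 115 116 116 116 117 124 157 205
 230 239 242 243 243 243 243]
```

Request:
{"fn": "send_rows", "kwargs": {
  "rows": [
    {"fingers":0.01,"dp":[0,0,0.01],"spin":0},
    {"fingers":0.01,"dp":[0,0,0.025],"spin":0},
    {"fingers":0.01,"dp":[0,0,0.04],"spin":0},
    {"fingers":0.01,"dp":[0,0,0.052],"spin":0},
    {"fingers":0.01,"dp":[0,0,0.06],"spin":0},
    {"fingers":0.01,"dp":[0,0,0.066],"spin":0},
    {"fingers":0.01,"dp":[0,0,0.07],"spin":0},
    {"fingers":0.01,"dp":[0,0,0.072],"spin":0},
    {"fingers":0.01,"dp":[0,0,0.073],"spin":0},
    {"fingers":0.01,"dp":[0,0,0.073],"spin":0}
  ]
}}

```text
t: 8.3
tool_pos: [0.6766, 0.0259, 0.2872]
tool_rot: [0.0, 0.635, 0.772, 0.0]
contact_force: [-0.9, -0.2, -4.2]
opening: 0.288
gripper_force: 59.5
```

Run:
```python
from h import *
s=observe();print(np.round(s['tool_pos'],4),np.round(s['contact_force'],1),np.round(s['wrist_torque'],2))
f=grab_frame('wrist');G=f['pixels'].astype(int).sum(2)/3.
z=s['tool_pos'][2]-.2405
def edges(r,lo,hi,th):
    m=np.where(G[r,lo:hi]>th)[0];l,h=lo+m[0],lo+m[-1]
    sub=lambda i,j:i+(th-G[r,i])/(G[r,j]-G[r,i])*(j-i)
    return sub(l-1,l),sub(h+1,h)
for r in (212,228,244,260):
    l,h=edges(r,232,400,170);c=(at_z(f,(l,r),z+.045)+at_z(f,(h,r),z+.045))/2;print('car',c.round(4),l,h)
for r in range(100,200,12):
    l,h=edges(r,240,390,150);c=(at_z(f,(l,r),.043)+at_z(f,(h,r),.043))/2;print('rail',r,c.round(4),l,h)
a=grab_frame('scene')['pixels']
im=np.hstack([cv2.resize(f['pixels'],(400,300),interpolation=cv2.INTER_AREA),cv2.resize(a[190:290,350:483],(400,300),interpolation=cv2.INTER_CUBIC)])
cv2.imwrite('pics/c3.png',im[:,:,::-1])
```

```text
[0.6766 0.0259 0.2872] [-0.9 -0.2 -4.2] [-0.    0.04  0.02]
car [0.6688 0.062  0.0917] 237.98076923076923 392.19767441860466
car [0.6702 0.0548 0.0917] 238.9308176100629 391.28323699421964
car [0.6717 0.0474 0.0917] 239.93167701863354 390.41279069767444
car [0.6733 0.0399 0.0917] 240.9496855345912 389.56024096385545
rail 100 [0.6583 0.1112 0.043 ] 266.35897435897436 360.503355704698
rail 112 [0.6594 0.1052 0.043 ] 266.6940298507463 360.1333333333333
rail 124 [0.6607 0.0991 0.043 ] 267.1081081081081 359.87417218543044
rail 136 [0.6619 0.0929 0.043 ] 267.54814814814813 359.6477987421384
rail 148 [0.6632 0.0866 0.043 ] 267.92035398230087 359.3211678832117
rail 160 [0.6645 0.0803 0.043 ] 268.31159420289856 359.0183486238532
rail 172 [0.6657 0.0738 0.043 ] 268.62142857142857 358.6220930232558
rail 184 [0.6671 0.0672 0.043 ] 269.16911764705884 358.41843971631204
rail 196 [0.6691 0.0607 0.043 ] 248.7922077922078 381.325
```

View pics/c3.png

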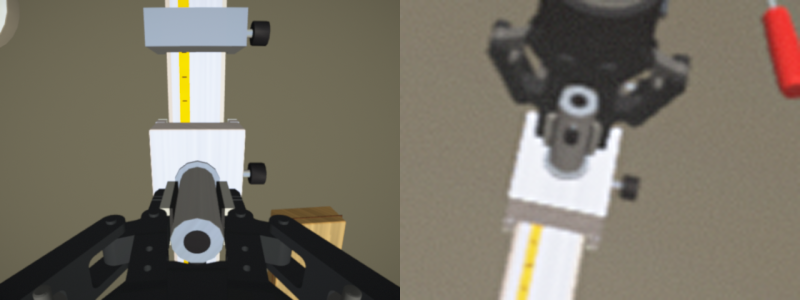

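The carrier is aligned within 0.7 mm over the rail (saddle edge just ahead of the rail's strip, knob right). Lowering gently.

Request:
{"fn": "send_rows", "kwargs": {
  "rows": [
    {"fingers":0.01,"dp":[0,-0.0005,0.002],"spin":0},
    {"fingers":0.01,"dp":[0,-0.0005,0.004],"spin":0},
    {"fingers":0.01,"dp":[0,-0.0005,0.006],"spin":0},
    {"fingers":0.01,"dp":[0,-0.0005,0.008],"spin":0},
    {"fingers":0.01,"dp":[0,-0.0005,0.01],"spin":0},
    {"fingers":0.01,"dp":[0,-0.0005,0.012],"spin":0},
    {"fingers":0.01,"dp":[0,-0.0005,0.0135],"spin":0},
    {"fingers":0.01,"dp":[0,-0.0005,0.0145],"spin":0},
    {"fingers":0.01,"dp":[0,-0.0005,0.0155],"spin":0},
    {"fingers":0.01,"dp":[0,-0.0005,0.016],"spin":0}
  ]
}}

```text
t: 9.4
tool_pos: [0.6759, 0.0258, 0.2706]
tool_rot: [-0.0, 0.635, 0.772, -0.0]
contact_force: [0.9, -0.8, -3.9]
opening: 0.29
gripper_force: 59.5
```

Not yet in contact (−4 N is the hanging weight); creep on.

Request:
{"fn": "send_rows", "kwargs": {
  "rows": [
    {"fingers":0.01,"dp":[0,0,0.0003],"spin":0},
    {"fingers":0.01,"dp":[0,0,0.0006],"spin":0},
    {"fingers":0.01,"dp":[0,0,0.0009],"spin":0},
    {"fingers":0.01,"dp":[0,0,0.0012],"spin":0},
    {"fingers":0.01,"dp":[0,0,0.0014],"spin":0},
    {"fingers":0.01,"dp":[0,0,0.0016],"spin":0},
    {"fingers":0.01,"dp":[0,0,0.0018],"spin":0},
    {"fingers":0.01,"dp":[0,0,0.002],"spin":0},
    {"fingers":0.01,"dp":[0,0,0.002],"spin":0},
    {"fingers":0.01,"dp":[0,0,0.002],"spin":0}
  ]
}}

```text
t: 10.4
tool_pos: [0.6762, 0.0258, 0.2705]
tool_rot: [0.0, 0.635, 0.772, 0.0]
contact_force: [-4.3, 0.9, 6.3]
opening: 0.286
gripper_force: 60.6
```

Request:
{"fn": "send_rows", "kwargs": {
  "rows": [
    {"fingers":0.01,"dp":[0,-0.0005,-0.0005],"spin":0},
    {"fingers":0.01,"dp":[0,-0.0005,-0.0005],"spin":0},
    {"fingers":0.01,"dp":[0.002,-0.0005,-0.0005],"spin":0},
    {"fingers":0.01,"dp":[0.006,-0.0005,-0.0005],"spin":0},
    {"fingers":0.01,"dp":[0.011,-0.0005,-0.0005],"spin":0},
    {"fingers":0.01,"dp":[0.016,-0.0005,-0.0005],"spin":0},
    {"fingers":0.01,"dp":[0.021,-0.0005,-0.0005],"spin":0},
    {"fingers":0.01,"dp":[0.025,-0.0005,-0.0005],"spin":0},
    {"fingers":0.01,"dp":[0.028,-0.0005,-0.0005],"spin":0},
    {"fingers":0.01,"dp":[0.03,-0.0005,-0.0005],"spin":0}
  ]
}}

```text
t: 11.4
tool_pos: [0.6704, 0.0549, 0.2705]
tool_rot: [0.002, 0.635, 0.772, 0.001]
contact_force: [1.6, -3.6, 5.2]
opening: 0.29
gripper_force: 60.4
```

Run:
```python
from h import *
s=observe();print(np.round(s['tool_pos'],4),np.round(s['contact_force'],1),np.round(s['wrist_torque'],2))
f=grab_frame('wrist');a=grab_frame('scene')['pixels'];G=f['pixels'].astype(int).sum(2)//3
for c in (250,300,340):print(c,list(zip(range(150,212,2),G[150:212:2,c])))
cv2.imwrite('pics/c4.png',np.hstack([cv2.resize(f['pixels'],(400,300),interpolation=cv2.INTER_AREA),cv2.resize(a[170:270,350:483],(400,300),interpolation=cv2.INTER_CUBIC)])[:,:,::-1])
```

```text
[0.6704 0.0549 0.2705] [ 1.6 -3.6  5.2] [-0.57  0.    0.05]
250 [(150, np.int64(105)), (152, np.int64(105)), (154, np.int64(105)), (156, np.int64(105)), (158, np.int64(105)), (160, np.int64(105)), (162, np.int64(106)), (164, np.int64(106)), (166, np.int64(106)), (168, np.int64(106)), (170, np.int64(106)), (172, np.int64(105)), (174, np.int64(106)), (176, np.int64(106)), (178, np.int64(105)), (180, np.int64(106)), (182, np.int64(105)), (184, np.int64(106)), (186, np.int64(106)), (188, np.int64(106)), (190, np.int64(106)), (192, np.int64(107)), (194, np.int64(129)), (196, np.int64(156)), (198, np.int64(116)), (200, np.int64(116)), (202, np.int64(116)), (204, np.int64(115)), (206, np.int64(146)), (208, np.int64(227)), (210, np.int64(241))]
300 [(150, np.int64(158)), (152, np.int64(159)), (154, np.int64(159)), (156, np.int64(158)), (158, np.int64(159)), (160, np.int64(159)), (162, np.int64(159)), (164, np.int64(159)), (166, np.int64(159)), (168, np.int64(158)), (170, np.int64(158)), (172, np.int64(158)), (174, np.int64(158)), (176, np.int64(158)), (178, np.int64(158)), (180, np.int64(158
[... 320 characters left out ...]
.int64(239))]
340 [(150, np.int64(242)), (152, np.int64(242)), (154, np.int64(242)), (156, np.int64(242)), (158, np.int64(242)), (160, np.int64(242)), (162, np.int64(242)), (164, np.int64(242)), (166, np.int64(242)), (168, np.int64(242)), (170, np.int64(243)), (172, np.int64(243)), (174, np.int64(243)), (176, np.int64(242)), (178, np.int64(242)), (180, np.int64(243)), (182, np.int64(243)), (184, np.int64(243)), (186, np.int64(243)), (188, np.int64(243)), (190, np.int64(243)), (192, np.int64(243)), (194, np.int64(240)), (196, np.int64(163)), (198, np.int64(115)), (200, np.int64(116)), (202, np.int64(116)), (204, np.int64(115)), (206, np.int64(156)), (208, np.int64(228)), (210, np.int64(241))]
```

View pics/c4.png

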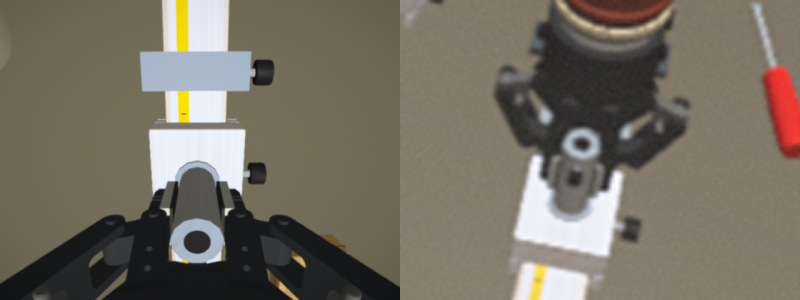

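Flat astride the rail with some 20 mm of gap to the stop; slide on.

Request:
{"fn": "send_rows", "kwargs": {
  "rows": [
    {"fingers":0.01,"dp":[0.002,0,-0.0003],"spin":0},
    {"fingers":0.01,"dp":[0.004,0,-0.0003],"spin":0},
    {"fingers":0.01,"dp":[0.006,0,-0.0003],"spin":0},
    {"fingers":0.01,"dp":[0.008,0,-0.0003],"spin":0},
    {"fingers":0.01,"dp":[0.01,0,-0.0003],"spin":0},
    {"fingers":0.01,"dp":[0.012,0,-0.0003],"spin":0},
    {"fingers":0.01,"dp":[0.0135,0,-0.0003],"spin":0},
    {"fingers":0.01,"dp":[0.015,0,-0.0003],"spin":0},
    {"fingers":0.01,"dp":[0.016,0,-0.0003],"spin":0},
    {"fingers":0.01,"dp":[0.017,0,-0.0003],"spin":0}
  ]
}}

```text
t: 12.5
tool_pos: [0.6669, 0.0716, 0.2705]
tool_rot: [0.001, 0.635, 0.772, 0.0]
contact_force: [0.3, -3.1, 6.1]
opening: 0.289
gripper_force: 60.3
```

Request:
{"fn": "send_rows", "kwargs": {
  "rows": [
    {"fingers":0.01,"dp":[0.0003,0,0],"spin":0},
    {"fingers":0.01,"dp":[0.0006,0,0],"spin":0},
    {"fingers":0.01,"dp":[0.0009,0,0],"spin":0},
    {"fingers":0.01,"dp":[0.0012,0,0],"spin":0},
    {"fingers":0.01,"dp":[0.0015,0,0],"spin":0},
    {"fingers":0.01,"dp":[0.0018,0,0],"spin":0},
    {"fingers":0.01,"dp":[0.0021,0,0],"spin":0},
    {"fingers":0.01,"dp":[0.0024,0,0],"spin":0},
    {"fingers":0.01,"dp":[0.0027,0,0],"spin":0},
    {"fingers":0.01,"dp":[0.003,0,0],"spin":0}
  ]
}}

```text
t: 13.5
tool_pos: [0.6663, 0.0745, 0.2705]
tool_rot: [0.001, 0.635, 0.772, 0.0]
contact_force: [1.4, -2.9, 6.4]
opening: 0.286
gripper_force: 60.3
```

Request:
{"fn": "send_rows", "kwargs": {
  "rows": [
    {"fingers":0.01,"dp":[0.0003,0,-0.0003],"spin":0},
    {"fingers":0.01,"dp":[0.0006,0,-0.0005],"spin":0},
    {"fingers":0.01,"dp":[0.0009,0,-0.0005],"spin":0},
    {"fingers":0.01,"dp":[0.0012,0,-0.0005],"spin":0},
    {"fingers":0.01,"dp":[0.0015,0,-0.0005],"spin":0},
    {"fingers":0.01,"dp":[0.0018,0,-0.0005],"spin":0},
    {"fingers":0.01,"dp":[0.0021,0,-0.0005],"spin":0},
    {"fingers":0.01,"dp":[0.0024,0,-0.0005],"spin":0},
    {"fingers":0.01,"dp":[0.0027,0,-0.0005],"spin":0},
    {"fingers":0.01,"dp":[0.003,0,-0.0005],"spin":0}
  ]
}}

```text
t: 14.5
tool_pos: [0.6654, 0.0776, 0.2705]
tool_rot: [0.001, 0.635, 0.772, 0.0]
contact_force: [1.6, -3.9, 5.6]
opening: 0.289
gripper_force: 60.4
```

Request:
{"fn": "send_rows", "kwargs": {
  "rows": [
    {"fingers":0.01,"dp":[0.0002,0,0],"spin":0},
    {"fingers":0.01,"dp":[0.0004,0,0],"spin":0},
    {"fingers":0.01,"dp":[0.0006,0,0],"spin":0},
    {"fingers":0.01,"dp":[0.0008,0,0],"spin":0},
    {"fingers":0.01,"dp":[0.001,0,0],"spin":0},
    {"fingers":0.01,"dp":[0.0012,0,0],"spin":0},
    {"fingers":0.01,"dp":[0.0014,0,0],"spin":0},
    {"fingers":0.01,"dp":[0.0016,0,0],"spin":0},
    {"fingers":0.01,"dp":[0.0018,0,0],"spin":0},
    {"fingers":0.01,"dp":[0.002,0,0],"spin":0}
  ]
}}

```text
t: 15.5
tool_pos: [0.665, 0.0795, 0.2705]
tool_rot: [0.001, 0.635, 0.772, 0.0]
contact_force: [0.3, -3.5, 6.1]
opening: 0.29
gripper_force: 60.4
```

Request:
{"fn": "send_rows", "kwargs": {
  "rows": [
    {"fingers":0.01,"dp":[0.0002,0,0],"spin":0},
    {"fingers":0.01,"dp":[0.0004,0,0],"spin":0},
    {"fingers":0.01,"dp":[0.0006,0,0],"spin":0},
    {"fingers":0.01,"dp":[0.0007,0,0],"spin":0},
    {"fingers":0.01,"dp":[0.0008,0,0],"spin":0},
    {"fingers":0.01,"dp":[0.0009,0,0],"spin":0},
    {"fingers":0.01,"dp":[0.001,0,0],"spin":0},
    {"fingers":0.01,"dp":[0.001,0,0],"spin":0},
    {"fingers":0.01,"dp":[0.001,0,0],"spin":0},
    {"fingers":0.01,"dp":[0.001,0,0],"spin":0}
  ]
}}

```text
t: 16.5
tool_pos: [0.6648, 0.0805, 0.2705]
tool_rot: [0.0, 0.635, 0.772, 0.0]
contact_force: [0.9, -3.9, 5.6]
opening: 0.291
gripper_force: 60.4
```

Request:
{"fn": "send_rows", "kwargs": {
  "rows": [
    {"fingers":0.01,"dp":[0.0003,0,-0.0003],"spin":0},
    {"fingers":0.01,"dp":[0.0006,0,-0.0005],"spin":0},
    {"fingers":0.01,"dp":[0.0009,0,-0.0005],"spin":0},
    {"fingers":0.01,"dp":[0.0011,0,-0.0005],"spin":0},
    {"fingers":0.01,"dp":[0.0013,0,-0.0005],"spin":0},
    {"fingers":0.01,"dp":[0.0015,0,-0.0005],"spin":0},
    {"fingers":0.01,"dp":[0.0017,0,-0.0005],"spin":0},
    {"fingers":0.01,"dp":[0.0018,0,-0.0005],"spin":0},
    {"fingers":0.01,"dp":[0.0019,0,-0.0005],"spin":0},
    {"fingers":0.01,"dp":[0.002,0,-0.0005],"spin":0}
  ]
}}

```text
t: 17.5
tool_pos: [0.6646, 0.0814, 0.2706]
tool_rot: [0.002, 0.635, 0.772, -0.001]
contact_force: [2.1, -8.7, 4.1]
opening: 0.292
gripper_force: 60.3
```

Run:
```python
from h import *
s=observe();print(np.round(s['tool_pos'],4),np.round(s['contact_force'],1),np.round(s['wrist_torque'],2))
f=grab_frame('wrist');a=grab_frame('scene')['pixels']
cv2.imwrite('pics/c5.png',np.hstack([cv2.resize(f['pixels'][120:300,200:440],(400,300),interpolation=cv2.INTER_CUBIC),cv2.resize(a[170:270,350:483],(400,300),interpolation=cv2.INTER_CUBIC)])[:,:,::-1])
```

```text
[0.6646 0.0814 0.2706] [ 2.1 -8.7  4.1] [-1.33 -0.28  0.08]
```

View pics/c5.png

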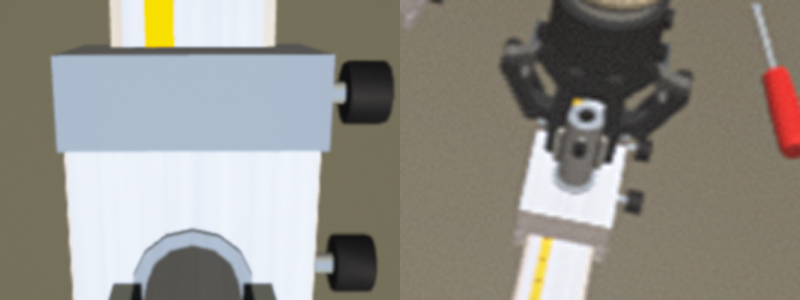

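The nose is against the stop (no gap at row 150 of the crop) and force is building: 9 N total, about 3 of it drag. Add a little.

Request:
{"fn": "send_rows", "kwargs": {
  "rows": [
    {"fingers":0.01,"dp":[0.0001,0,0],"spin":0},
    {"fingers":0.01,"dp":[0.0002,0,0],"spin":0},
    {"fingers":0.01,"dp":[0.0003,0,0],"spin":0},
    {"fingers":0.01,"dp":[0.0004,0,0],"spin":0},
    {"fingers":0.01,"dp":[0.0005,0,0],"spin":0},
    {"fingers":0.01,"dp":[0.0005,0,0],"spin":0},
    {"fingers":0.01,"dp":[0.0005,0,0],"spin":0},
    {"fingers":0.01,"dp":[0.0005,0,0],"spin":0},
    {"fingers":0.01,"dp":[0.0005,0,0],"spin":0},
    {"fingers":0.01,"dp":[0.0005,0,0],"spin":0}
  ]
}}

```text
t: 18.6
tool_pos: [0.6645, 0.0816, 0.2707]
tool_rot: [0.002, 0.635, 0.772, -0.001]
contact_force: [2.5, -8.8, 4.5]
opening: 0.292
gripper_force: 60.3
```

Request:
{"fn": "send_rows", "kwargs": {
  "rows": [
    {"fingers":0.01,"dp":[0.0002,0,0],"spin":0},
    {"fingers":0.01,"dp":[0.0004,0,0],"spin":0},
    {"fingers":0.01,"dp":[0.0006,0,0],"spin":0},
    {"fingers":0.01,"dp":[0.0006,0,0],"spin":0},
    {"fingers":0.01,"dp":[0.0006,0,0],"spin":0},
    {"fingers":0.01,"dp":[0.0006,0,0],"spin":0},
    {"fingers":0.01,"dp":[0.0006,0,0],"spin":0},
    {"fingers":0.01,"dp":[0.0006,0,0],"spin":0},
    {"fingers":0.01,"dp":[0.0006,0,0],"spin":0},
    {"fingers":0.01,"dp":[0.0006,0,0],"spin":0}
  ]
}}

```text
t: 19.6
tool_pos: [0.6645, 0.0818, 0.2708]
tool_rot: [0.002, 0.635, 0.772, -0.001]
contact_force: [2.2, -11.0, 4.1]
opening: 0.288
gripper_force: 60.3
```

Request:
{"fn": "send_rows", "kwargs": {
  "rows": [
    {"fingers":0.01,"dp":[0,0,0],"spin":0},
    {"fingers":0.01,"dp":[0,0,0],"spin":0},
    {"fingers":0.01,"dp":[0,0,0],"spin":0},
    {"fingers":0.01,"dp":[0,0,0],"spin":0},
    {"fingers":0.01,"dp":[0,0,0],"spin":0},
    {"fingers":0.01,"dp":[0,0,0],"spin":0},
    {"fingers":0.01,"dp":[0,0,0],"spin":0},
    {"fingers":0.01,"dp":[0,0,0],"spin":0},
    {"fingers":0.01,"dp":[0,0,0],"spin":0},
    {"fingers":0.01,"dp":[0,0,0],"spin":0}
  ]
}}

```text
t: 20.6
tool_pos: [0.6645, 0.0819, 0.2708]
tool_rot: [0.002, 0.635, 0.772, -0.001]
contact_force: [2.8, -10.1, 4.0]
opening: 0.291
gripper_force: 60.3
```

Run:
```python
from h import *
for i in range(6):
    f=grab_frame('wrist');s=observe();F=np.array(s['contact_force']);print(round(s['t'],2),np.round(F,1),'along',round(F@[-.197,.98,0],1),np.round(s['tool_pos'],4))
    G=f['pixels'].astype(int).sum(2)/3
import pickle
a=grab_frame('scene')
print('stop/saddle boundary rows',[int(np.argmax(np.diff(G[195:225,c])))+195 for c in (250,280,310,340,370)])
cv2.imwrite('pics/c6.png',cv2.resize(a['pixels'][180:260,370:476],(795,600),interpolation=cv2.INTER_CUBIC)[:,:,::-1])
```

```text
20.65 [  3.3 -10.9   4.5] along -11.4 [0.6645 0.0818 0.2708]
20.7 [  2.3 -11.    5. ] along -11.2 [0.6645 0.0819 0.2708]
20.75 [  3.  -10.1   4.9] along -10.5 [0.6645 0.0818 0.2708]
20.8 [  2.7 -10.9   4.2] along -11.2 [0.6645 0.0819 0.2708]
20.85 [  2.4 -11.    4.5] along -11.3 [0.6645 0.0818 0.2707]
20.9 [ 2.  -9.7  4.7] along -9.9 [0.6645 0.0818 0.2707]
stop/saddle boundary rows [210, 210, 210, 210, 210]
```

View pics/c6.png

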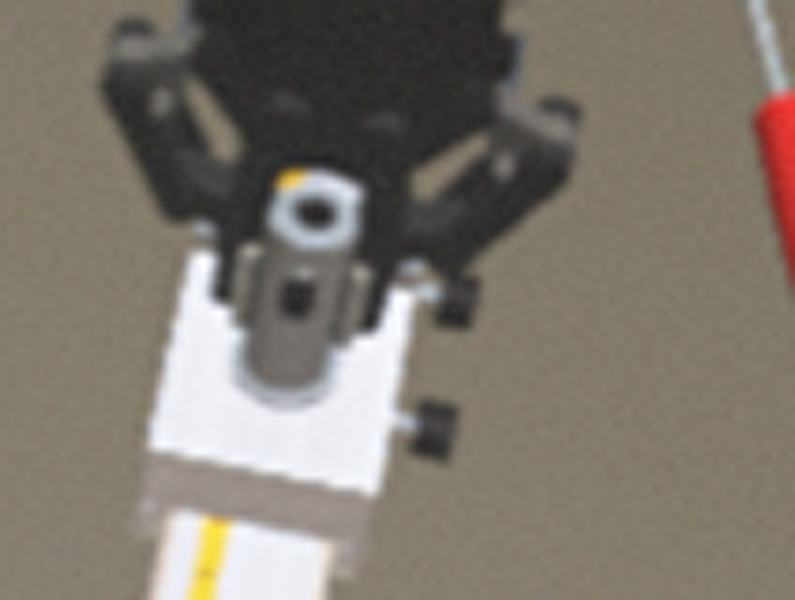

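The carrier sits flat, square against the stop (boundary at row 210 across its width), with its knob on the far side at (435,430). The push is a steady ~11 N, and step 2 has been held for over a second. Handing in.

```bash
python3 -c "
from bench import *
print(job_done())"
```

```text
the job is handed in; nothing more can be done
None
```

The carrier is on the rail, clamp screw on the far side, held flat against the stop; the wrist reads a steady push of about 11 N, some of it rail drag (roughly 8–11 N on the stop), and the job is handed in with no verdict returned.

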